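# Reset the bench key switch and park the key

## Task

The bench's power supply has tripped: turn the key in the white switch box clockwise all the way to its stop, without forcing it, so that the reset pointer goes fully round, then turn it back to the one position where it will come out and draw it out without tugging hard on the lock. Park the key in the free slot of the black key rack, fully home and upright, let go, and leave everything else as it is.

Things in the scene. Friction and masses are not known exactly. Their poses are not given: they have to be found in the camera images.
- switch: White plastic key-switch box, 110 (x) by 90 (y) mm, 37 mm high, fixed to the bench, a key lock on its top; origin at the centre of its underside, z up; the lock's vertical axis passes through it. Pushing the key against the box with more than 30 N, or twisting it on at the stop (over about 0.25 N m),  damages it.
- keyhole (a point): On the lock's axis, 43 mm above the bench, in the top of its steel face plate (41 mm square, 6 mm thick); axes as the box's. The hole is 11.6 mm square with a notch 7.6 mm wide, to 20 mm out. The bit, under the plate, comes up only in line with the notch (within about 0.15 rad). The notch points from 0.35 rad clockwise to 0.55 rad anticlockwise of box +x: not measured, to be seen or felt for.
- face (a joint): Lift of the face plate on its spring (6 N per mm), m, 0 at rest, up to 0.005: it rises when the key is pulled up where it will not come out. More than 3 mm (18 N) damages the lock. With the key down the bit has 2 mm of free play under the plate.
- reset (a joint): Angle of the reset cam with its black pointer on the box's top, rad, growing clockwise seen from above: 0 to 0.06 at the start, 0.28 at its stop. Turned clockwise, the key's bit meets the cam inside the lock and pushes it against friction (0.04 N m); the cam stays where it is left. At the stop the bit points 0.9 to 1.25 rad clockwise of box +x: not measured, to be felt.
- key_grip (a point): Centre of the bow of the steel key (80 g) standing in the lock: a flat plate 50 mm wide (key x), 8 mm thick (key y), 44 mm high. This point is 66 mm above the tip, 22 mm above the bow's lower edge; at the start 76 mm above the bench, key x 0.52 to 0.60 rad clockwise of box +x. The tip is out of the face plate once the key has risen 33 mm.
- key: The same key, origin at the tip's centre, z up the shank, x towards the bit. The round shank is 10 mm across and 44 mm long, with 0.8 mm play all round in the lock; the bit is 6 mm wide, stands 17 to 25 mm above the tip and reaches 17 mm from the axis along +x.
- rack: Black plastic key rack, a block 70 (x) by 130 (y) by 52 mm high, fixed; origin at the centre of its underside, z up. It has two like slots, 35 mm to either side of its centre along y; the one towards +y holds a spare key.
- free_slot (a point): Mouth of the rack's free slot, at the slot's centre, 52 mm above the bench; axes as the rack's. The slot is 38 mm long (x), 13 mm wide (y) and goes through. A parked key hangs by its bow's lower edge on the rack's top, key x along rack x either way round, key_grip 22 mm above this point.
- spare_grip (a point): Centre of the bow of a second, like key parked in the rack's other slot, 70 mm from the free slot; leave it alone.
- needle: Dissecting needle, wooden handle 9 mm thick, 145 mm long, lying between the box and the rack; leave it alone.
- beaker: White plastic beaker, 104 mm across, 135 mm high; origin under its centre; leave it alone.
- flask: Conical glass flask, 84 mm across, 118 mm high; origin under its centre; leave it alone.
- jar: Small amber jar, 44 mm across, 60 mm high; origin under its centre; leave it alone.
- boss_head: Metal clamp head with a 140 mm rod, lying, 22 mm high; leave it alone.
Things that resemble listed ones, but are neither listed nor needed, are in the scene too. Leave any yellow look-alike of the key alone.

How it is judged:
On the way, in this order (a step that is already met when the one before it is completed fails the run):
1. the key has turned the reset cam to its stop (value of joint reset above 0.25 rad), for 0.1 s.
2. the key is drawn right out of the lock (z of key_grip in the frame of keyhole above 0.067 m), for 0.1 s.
At the end, for the whole second after the job is handed in: The reset cam is still at its stop (reset above 0.24 rad); the key hangs in the free slot: its bow's centre within 8 mm of the slot's centre seen from above and 15 to 25 mm above the slot's mouth, the key within 0.15 rad of upright, at rest (value of joint reset above 0.24 rad and horizontal distance between key_grip and free_slot below 0.008 m and z of key_grip in the frame of free_slot between 0.015 and 0.025 m and angle between key_grip's own z axis and vertical below 0.15 rad and linear speed of key below 0.02 m/s); the robot touches nothing.
It fails at once if the face plate is tugged up more than 3 mm (18 N) (value of joint face above 0.003 m).
It fails at once if the key is forced against the lock with more than 30 N (contact force between key and switch above 30 N).
It fails at once if the key is forced into the rack with more than 40 N (contact force between key and rack above 40 N).
It fails at once if the spare key or another bystander is disturbed (moved more than 20 mm) (distance of any of needle, beaker, flask, jar, boss_head, spare_grip from where it was at the start of the episode above 0.02 m).
It also fails if it takes over 72 s, if anything falls off the work surface, if the arm or the gripper's body presses on something with over 40 N, if the wrist force passes 120 N, or if a joint passes its speed limit or range.

## Robot

A 6-joint arm with a two-finger parallel gripper is mounted at the origin on the work surface. World frame = base frame: x ahead of the robot, y to its left, z up, the work surface at z = 0. Lengths are in m, angles in rad, forces in N, time in s.
With the tool pointing down it reaches from about 0.3 to 0.775 m from the base axis. Payload 14.6 kg.
Tool frame: the origin (TCP) lies at the very end of the fingers, on their centre line; the grasp point (between the pads) lies behind it (env.tcp_to_grasp is the x of the grasp point in the tool frame, in m); x points along the fingers, y is the direction in which the jaws open and shut, and the axes are right-handed (so a half turn about x gives the same grasp; the last joint's range is limited). The gripper opens to 94 mm and grips with 3 to 60 N. Pads are 16 mm wide; open, the fingers measure 119 mm over their backs; the gripper's body (75 mm by 177 mm) begins 78 mm behind the grasp point.
Start: joints at [-1.203, 0.3, 1.521, -0, 1.321, -0.067], TCP at [0.232, -0.499, 0.205] pointing down, gripper open.
Joint ranges: [-3.03, 3.03], [-0.79, 2.21], [0.23, 2.52], [-1.04, 4.18], [0, 3.07], [-2.55, 2.55]. Speed limits (rad/s): [2.22, 2.22, 2.57, 3.14, 3.14, 3.14].

## Interface

Orientations are given as a unit quaternion [x, y, z, w].
In Python, from cell import env gives the robot as it stands.
- The arm moves only by the tool apply_moves, never from a script. Its argument "plan" is a list that holds one entry, the list of rows, each a list of 7 numbers: the closure in counts, from 0 (fully open) to 255 (shut), then the shift along the tool's x, y, z in cm, then the turn, a rotation vector about the tool's x, y, z in rad. A call has 1 to 20 rows; each row is the pose to reach, as a shift and turn from the pose commanded when the call began, along the tool's axes at that moment; what a row does not reach only later rows make up. A row lasts 1/10 s, in which the tool goes at most 50 mm and 8.59 degrees, less where a joint would pass 70% of its speed; a pose out of reach is approached as far as the arm can. A call with a gripper value outside its range is refused whole. The fingers move at their own pace and stop on an object; the grip force is fixed at half the most. Time passes only in rows, so rows that repeat a pose let the fingers close. It gives the time, the measured TCP pose, the force and the opening at its end, in the units of the state.
- env.sense(): the state, without advancing time (a new reading comes with each control period).
- env.snapshot(name): name is "scene" or "top" or "wrist"; returns a dict with "color" (420x560x3 uint8, blue, green, red), "depth" (420x560 float32, m along the optical axis (not along the pixel's ray), 0 where there is no reading), "intrinsics" (3x3 intrinsics, pixels), "rvec" (rotation vector, rad) and "tvec" (3), from world to camera coordinates, as OpenCV has them; the wrist camera has in their place "mount" (4x4, takes a point from camera to tool coordinates, whose origin is the TCP and whose axes are the tool frame's). Camera axes: x right, y down, z forward; pixel columns grow to the right and rows downward; lengths in m; the calibration is good to about 2 mm. A picture is of the moment at which its call begins: read the wrist's pose just before it.
- env.close_job(): hands the job in, once; it reports no verdict.
The state is a dict: "time": time; "q": joint angles; "joint_vel": joint speeds; "tau": joint torques, N m; "tcp_pos": TCP position; "eef_rot": TCP orientation; "wrist_force": force on the tool from outside, world axes, zero at the start; "wrist_torque": the same for the moment, N m; "finger_gap": finger opening in m.
Only numpy, scipy, OpenCV 4.12 (cv2) and the standard library are available. Lean on these libraries where they do the work, as an engineer would, in place of code of your own. Each camera call takes 0.05 s, during which the arm holds its last target. There are 200 camera calls.

## Working session

There is one attempt and no reset: what is moved stays moved. The work goes in short steps, Python scripts to look and compute and a tool call to move; the robot and the scene stay as the last step left them, time stands still between calls to the robot, and variables do not carry over. Pictures are saved under pics/ and viewed, about 8 in all and at most 12, crops included, and the job is handed in when it is done.

Besides the shell and the picture viewer there is one more tool, called as name(argument=value, ...) on one line, values as JSON. apply_moves: Moves the arm, as the interface text tells. Its arguments: {"type":"object","properties":{"plan":{"type":"array"}},"required":["plan"]}

```bash
ls; mkdir -p pics
python3 - <<'E'
from cell import env
import cv2
s=env.sense();print(s, env.tcp_to_grasp)
for n in("scene","top"):
    d=env.snapshot(n);cv2.imwrite(f"pics/{n}0.png",d["color"]);print(n,d["intrinsics"],d["rvec"],d["tvec"])
E
```

```text
pics
{'time': 0.0, 'q': array([-1.20258676e+00,  3.00470392e-01,  1.52159690e+00,  2.17617413e-05,
        1.32070312e+00, -6.65936055e-02]), 'joint_vel': array([ 0.00103863, -0.00145693, -0.0031359 , -0.00092634,  0.0015477 ,
       -0.001427  ]), 'tau': array([ 7.20371918e-04, -5.31806159e+01, -3.52735269e+01,  7.08260201e-02,
        2.45514867e-02, -6.39626455e-05]), 'tcp_pos': array([ 0.23158576, -0.49856876,  0.20488003]), 'eef_rot': array([-0.69040744, -0.15292896,  0.69051782, -0.15210337]), 'wrist_force': array([-0.0969381 , -0.14106392,  0.1181353 ]), 'wrist_torque': array([ 0.00576757, -0.06114033,  0.01509572]), 'finger_gap': 0.09399654462771909} -0.0188
scene [[493.93104795   0.         278.18238449]
 [  0.         493.93104795 209.03528693]
 [  0.           0.           1.        ]] [ 2.19385937  0.52450167 -0.23604436] [-0.53447596 -0.11823102  1.32029244]
top [[444.51894406   0.         284.36978549]
 [  0.         444.51894406 203.50362878]
 [  0.           0.           1.        ]] [ 2.1643161  -2.21839057  0.08185496] [-0.01215878  0.56918368  1.00916809]
```

View pics/top0.png

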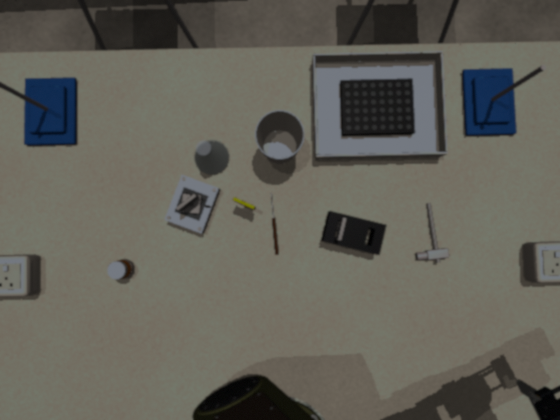

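View pics/scene0.png

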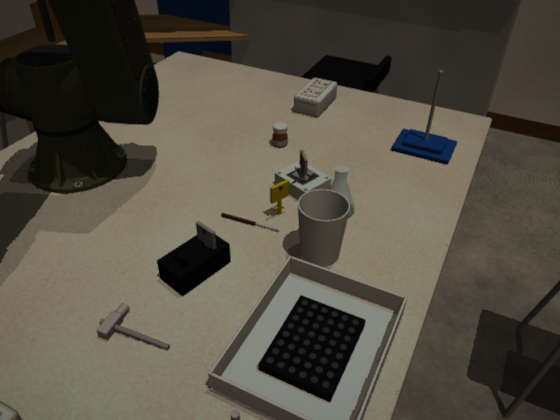

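The top view shows the switch box at (192,205), with the steel key on it. The rack is at (353,233): its spare key is at (341,228) and its free slot at (369,237). The yellow look-alike stands at (244,204). I'll measure these and take an enlarged crop.

```bash
cat > h.py <<'E'
import numpy as np, cv2
from cell import env
from scipy.spatial.transform import Rotation as R
def cam(d,s=None):
    "camera-to-world rotation and centre"
    if "mount" in d:
        M=np.array(d["mount"]);Rt=R.from_quat(s["eef_rot"]).as_matrix()
        return Rt@M[:3,:3], Rt@M[:3,3]+s["tcp_pos"]
    A=cv2.Rodrigues(np.array(d["rvec"]))[0]; return A.T, -A.T@np.array(d["tvec"]).ravel()
def ray(d,uv,z,s=None):
    A,c=cam(d,s);K=d["intrinsics"]
    uv=np.atleast_2d(uv).astype(float);v=np.c_[uv,np.ones(len(uv))]@np.linalg.inv(K).T@A.T
    return c+v*((z-c[2])/v[:,2])[:,None]
def snap(n,f=None):
    s=env.sense();d=env.snapshot(n)
    if f:cv2.imwrite(f"pics/{f}.png",d["color"])
    return s,d
E
python3 - <<'E'
from h import *
s,d=snap("top");im=d["color"];print("cam",cam(d)[1])
g=cv2.cvtColor(im,cv2.COLOR_BGR2HSV)
def big(m,x0,x1,y0,y1):
    k=np.zeros_like(m);k[y0:y1,x0:x1]=m[y0:y1,x0:x1]
    c=cv2.findContours(k,cv2.RETR_EXTERNAL,cv2.CHAIN_APPROX_NONE)[0];return max(c,key=cv2.contourArea)
white=((g[...,1]<40)&(g[...,2]>110)).astype(np.uint8)*255
black=(g[...,2]<50).astype(np.uint8)*255
for n,m,w,z in(("box",white,(160,225,170,242),.037),("rack",black,(315,392,205,260),.052)):
    c=big(m,*w);r=cv2.minAreaRect(c);b=cv2.boxPoints(r);p=ray(d,b,z)
    e=p[1]-p[0],p[2]-p[1];print(n,r,"ctr",p.mean(0),[(np.linalg.norm(x),np.arctan2(x[1],x[0])) for x in e])
for n,x,y,z in(("free",369,237,.052),("spare",341,228,.09),("yellow",244,204,.05)):print(n,ray(d,[x,y],z))
a=cv2.resize(im[165:255,150:270],None,fx=5,fy=5,interpolation=2);b=cv2.resize(im[200:265,310:400],None,fx=6,fy=6,interpolation=2)
cv2.imwrite("pics/crop1.png",np.clip(a*1.8,0,255).astype(np.uint8))
E
```

```text
cam [ 0.50049973 -0.01695573  1.04486873]
box ((192.0, 205.5), (71.0, 64.0), 90.0) ctr [0.56852301 0.18349672 0.037     ] [(np.float64(0.1457251618832735), np.float64(-1.59466677960118)), (np.float64(0.16145264392956965), np.float64(3.125701244711634))]
rack ((353.0, 233.00003051757812), (59.17869186401367, 31.044557571411133), 14.03624439239502) ctr [ 0.4969233  -0.17733228  0.052     ] [(np.float64(0.06934078000599937), np.float64(-0.2759375467401873)), (np.float64(0.13215702845308036), np.float64(-1.8408221832489233))]
free [[ 0.48704813 -0.21275346  0.052     ]]
spare [[ 0.5083243  -0.14580005  0.09      ]]
yellow [[0.56774514 0.06457089 0.05      ]]
```

View pics/crop1.png

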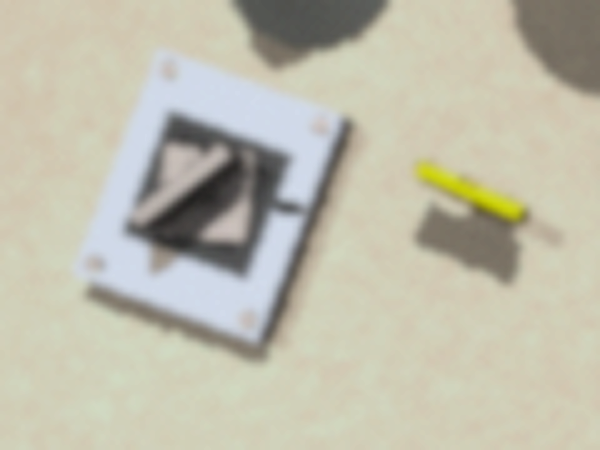

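The crop confirms the steel key on the white box. The bow runs from crop (140,218) to (225,153), and the pointer is at (288,208). The yellow look-alike is a separate object at (470,190). Next I'll fix the box centre from the corners and plan the approach.

```bash
cat >> h.py <<'E'
def move(pos,yaw,s=None):
    "shift (cm) and turn taking the tool to pos, pointing down with tool y at yaw (mod pi, nearest)"
    s=s or env.sense();A=R.from_quat(s["eef_rot"]);y=A.as_matrix()[:,1];c=np.arctan2(y[1],y[0])
    yaw=c+(yaw-c+np.pi/2)%np.pi-np.pi/2
    Y=np.array([np.cos(yaw),np.sin(yaw),0]);X=np.array([0,0,-1.]);B=R.from_matrix(np.c_[X,Y,np.cross(X,Y)])
    print("tool yaw now",c,"to",yaw,"shift cm",A.inv().apply(np.array(pos)-s["tcp_pos"])*100,"turn",(A.inv()*B).as_rotvec(),"q6",s["q"][5])
E
python3 - <<'E'
from h import *
s,d=snap("top")
c=np.array([(162,50),(350,118),(265,348),(80,280)])/5+[150,165]-.4
p=ray(d,c,.037);print(p.mean(0),[ (np.linalg.norm(p[i]-p[i-1]),np.arctan2(*(p[i]-p[i-1])[1::-1])) for i in range(4)])
k=ray(d,np.array([(140,218),(225,153)])/5+[150,165]-.4,.098);print(k.mean(0),k[1]-k[0],np.arctan2(*(k[1]-k[0])[1::-1]))
s,w=snap("wrist");print(w["mount"],w["intrinsics"])
move([p.mean(0)[0],p.mean(0)[1],.22],.65)
E
```

```text
[0.57076788 0.18245301 0.037     ] [(np.float64(0.1106091965204669), np.float64(-0.35103095603530765)), (np.float64(0.09132614805026594), np.float64(-1.9427751565170845)), (np.float64(0.11089018182785745), np.float64(2.773125902284872)), (np.float64(0.08939926305019233), np.float64(1.1954106511924492))]
[0.57244345 0.18385068 0.098     ] [ 0.02690351 -0.03645954  0.        ] -0.9350839073009308
[[ 2.61201325e-04 -2.66712879e-01  9.63775997e-01 -1.78818903e-01]
 [ 9.99998337e-01 -1.66988291e-03 -7.33137338e-04  8.28280363e-04]
 [ 1.80493023e-03  9.63774585e-01  2.66711999e-01 -7.77776346e-02]
 [ 0.00000000e+00  0.00000000e+00  0.00000000e+00  1.00000000e+00]] [[295.85795808   0.         275.28890577]
 [  0.         295.85795808 206.33339926]
 [  0.           0.           1.        ]]
tool yaw now -1.1359682039873875 to -2.491592653589793 shift cm [ -1.45274479 -47.49213631 -59.45122608] turn [1.35562440e+00 3.31926012e-04 4.97318641e-04] q6 -0.0666166657066245
```

apply_moves(plan=[[[0,-1.5,-47.5,-59.5,-1.786,0,0],[0,-1.5,-47.5,-59.5,-1.786,0,0],[0,-1.5,-47.5,-59.5,-1.786,0,0],[0,-1.5,-47.5,-59.5,-1.786,0,0],[0,-1.5,-47.5,-59.5,-1.786,0,0],[0,-1.5,-47.5,-59.5,-1.786,0,0],[0,-1.5,-47.5,-59.5,-1.786,0,0],[0,-1.5,-47.5,-59.5,-1.786,0,0],[0,-1.5,-47.5,-59.5,-1.786,0,0],[0,-1.5,-47.5,-59.5,-1.786,0,0],[0,-1.5,-47.5,-59.5,-1.786,0,0],[0,-1.5,-47.5,-59.5,-1.786,0,0],[0,-1.5,-47.5,-59.5,-1.786,0,0],[0,-1.5,-47.5,-59.5,-1.786,0,0],[0,-1.5,-47.5,-59.5,-1.786,0,0],[0,-1.5,-47.5,-59.5,-1.786,0,0],[0,-1.5,-47.5,-59.5,-1.786,0,0],[0,3.5,-47.5,-59.5,-1.786,0,0],[0,4.5,-47.5,-59.5,-1.786,0,0],[0,4.5,-47.5,-59.5,-1.786,0,0]]])

```text
time: 2.25
tcp_pos: [0.5703, 0.1812, 0.1595]
eef_rot: [0.314, 0.634, -0.315, 0.632]
wrist_force: [0.3, -0.3, -0.1]
finger_gap: 0.0937
```

Run:
```python
from h import *
s,d=snap("wrist","w1");print(s["time"],s["tcp_pos"],s["wrist_force"],s["wrist_torque"]);move([.5708,.1825,.16],.65,s)
im=d["color"];cv2.imwrite("pics/w1c.png",np.clip(cv2.resize(im[120:360,120:440],None,fx=2.5,fy=2.5,interpolation=2)*1.5,0,255).astype(np.uint8))
```

```text
2.25 [0.57033997 0.18122622 0.1595275 ] [ 0.26935471 -0.3376585  -0.09358464] [ 0.02457818 -0.14790654  0.01859996]
tool yaw now 0.6487704153349451 to 0.6499999999999999 shift cm [-0.0475176   0.11346929 -0.07376147] turn [-0.00123154 -0.0012369   0.00316005] q6 -0.4022265232842806
```

View pics/w1c.png

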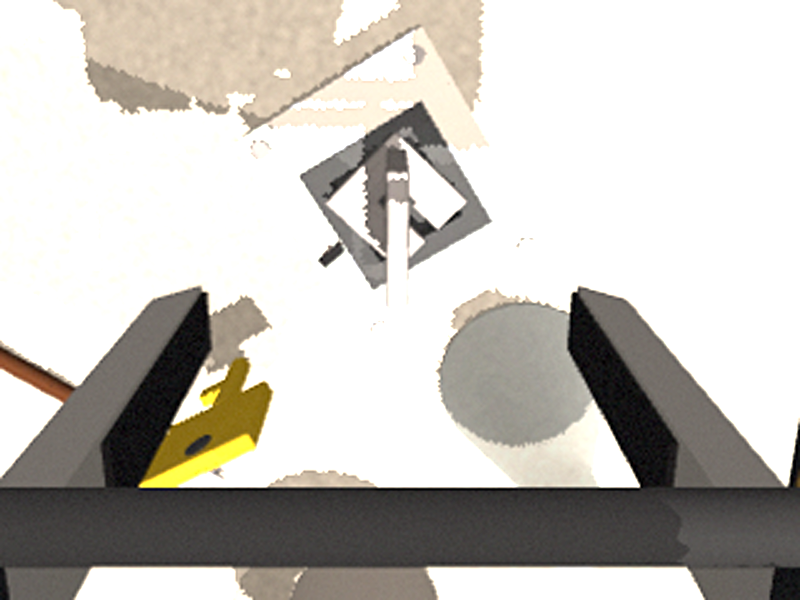

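Run:
```python
from h import *
im=cv2.imread("pics/w1.png")[150:250,230:330]
g=(255*(im/255.)**.8).astype(np.uint8)
cv2.imwrite("pics/w1d.png",cv2.resize(g,None,fx=6,fy=6,interpolation=2))
s,d=snap("top");print("flask~",ray(d,[210,157],.05),"depth-based", d["depth"][205,192])
```

```text
flask~ [[0.67586403 0.13919907 0.05      ]] depth-based 0.7680157
```

View pics/w1d.png

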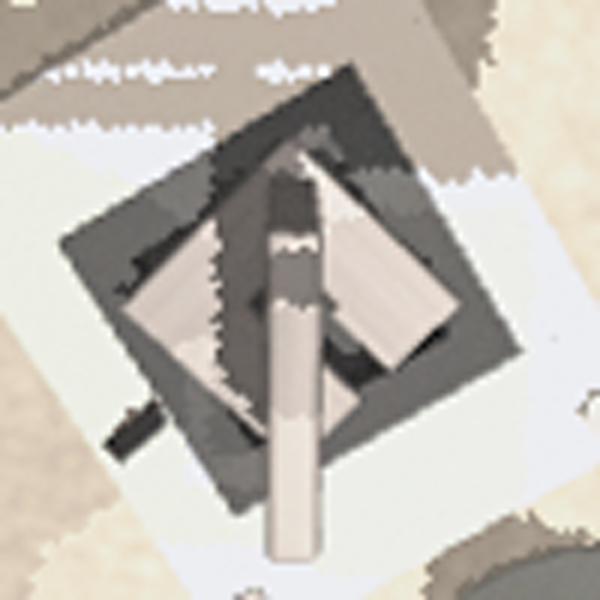

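The light square is the face plate, rotated within the dark housing. The notch runs from the hole to the lower right, at crop (375,378). Next I'll turn this into world angles.

Run:
```python
from h import *
s=env.sense();d=env.snapshot("wrist")
f=lambda c,z:ray(d,np.array(c)/6.+[230,150]-.4,z,s)
an=lambda a:np.arctan2(a[1],a[0])
P=f([(300,145),(460,305),(260,445),(122,310)],.043)
print("plate",P,P.mean(0),[ (np.linalg.norm(P[i]-P[i-1]),an(P[i]-P[i-1])) for i in range(4)])
n=f([(345,350),(395,370),(330,335),(360,402),(375,385)],.043)
print("notch edge mid",(n[1]+n[3])/2,"right edge dir",an(n[1]-n[2]),"from plate ctr",an(n[4]-P.mean(0)))
H=f([(350,65),(520,352),(240,515),(60,242)],.037)
print("housing",H.mean(0),[ (np.linalg.norm(H[i]-H[i-1]),an(H[i]-H[i-1])) for i in range(4)])
k=f([(269,560),(320,560),(272,235),(316,235)],.098);print("bow top",k,k.mean(0),an((k[2]+k[3]-k[0]-k[1])))
```

```text
plate [[0.55808604 0.20740322 0.043     ]
 [0.59716076 0.20190296 0.043     ]
 [0.58488395 0.16054453 0.043     ]
 [0.55091974 0.16586734 0.043     ]] [0.57276262 0.18392951 0.043     ] [(np.float64(0.04214955357010726), np.float64(1.3999455625413206)), (np.float64(0.03945993646746806), np.float64(-0.13984365949538405)), (np.float64(0.043142089818762754), np.float64(-1.8593508713390494)), (np.float64(0.03437877382558388), np.float64(2.986138926820252))]
notch edge mid [0.5947768  0.18169794 0.043     ] right edge dir 0.13958086526579908 from plate ctr -0.10819201325840369
housing [0.57417032 0.18429026 0.037     ] [(np.float64(0.05909833604972178), np.float64(1.1959248855315419)), (np.float64(0.059533350107760626), np.float64(-0.37815921879202025)), (np.float64(0.05885265290211915), np.float64(-1.9404763931300577)), (np.float64(0.059838574676088406), np.float64(2.767569229589684))]
bow top [[0.58559555 0.16229954 0.098     ]
 [0.59158963 0.16682197 0.098     ]
 [0.55649983 0.20154733 0.098     ]
 [0.56141061 0.20525589 0.098     ]] [0.57377391 0.18398118 0.098     ] 2.2225948644205755
```

apply_moves(plan=[[[146,0,0.4,0,0,0,0],[146,0,0.4,0,0,0,0],[146,0,0.4,0,0,0,0],[146,3,0.4,0,0,0,0],[146,3,0.4,0,0,0,0],[146,3,0.4,0,0,0,0]]])

```text
time: 3.0
tcp_pos: [0.5743, 0.185, 0.1308]
eef_rot: [0.314, 0.634, -0.314, 0.633]
wrist_force: [0.0, 0.8, 0.1]
finger_gap: 0.0498
```

Run:
```python
from h import *
s,d=snap("wrist","w2");print(s["tcp_pos"],s["wrist_force"],s["finger_gap"]);move([.5738,.184,.063],.652,s)
im=d["color"];h=cv2.cvtColor(im,cv2.COLOR_BGR2HSV)
cv2.imwrite("pics/w2c.png",cv2.resize(im[130:330,180:380],None,fx=3,fy=3,interpolation=2))
```

```text
[0.57430831 0.18503706 0.13077499] [0.02132851 0.84560897 0.09099234] 0.049758817417585886
tool yaw now 0.650081606682635 to 0.6520000000000001 shift cm [ 6.7775583  -0.09809139  0.05402834] turn [-0.00191852 -0.00033124  0.00075804] q6 -0.3990957280546878
```

View pics/w2c.png

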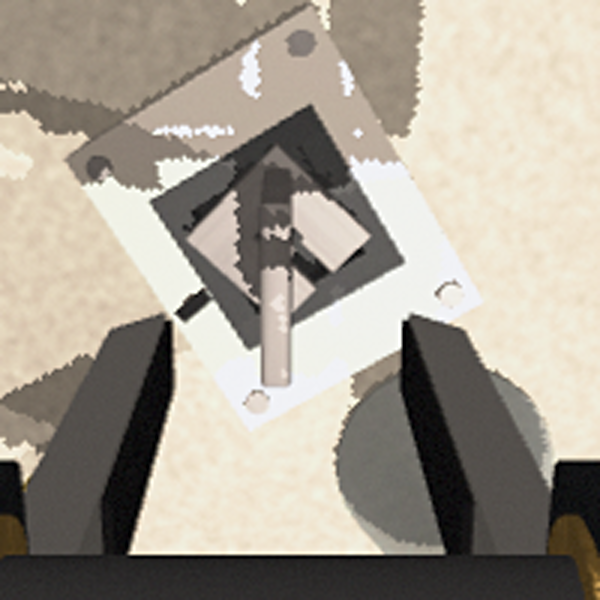

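apply_moves(plan=[[[146,2,-0.12,0.05,0,0,0],[146,4.5,-0.12,0.05,0,0,0],[146,6.8,-0.12,0.05,0,0,0],[146,6.8,-0.12,0.05,0,0,0],[146,6.8,-0.12,0.05,0,0,0]]])

```text
time: 3.55
tcp_pos: [0.5743, 0.1841, 0.0639]
eef_rot: [0.314, 0.633, -0.314, 0.634]
wrist_force: [0.4, 0.8, 1.3]
finger_gap: 0.0403
```

Run:
```python
from h import *
s,d=snap("wrist","w3");print(s["tcp_pos"],s["wrist_force"],s["wrist_torque"],s["finger_gap"]);move([.5738,.184,.063],.652,s)
cv2.imwrite("pics/w3c.png",cv2.resize(d["color"][150:400,150:400],None,fx=2.4,fy=2.4,interpolation=2))
```

```text
[0.57434279 0.18408995 0.063921  ] [0.38477041 0.84626888 1.2780939 ] [-0.02003682 -0.08958228 -0.01376965] 0.04031983449017468
tool yaw now 0.6500244777641346 to 0.6520000000000001 shift cm [ 0.09203428 -0.04875669 -0.02572958] turn [-0.00197576  0.0004349  -0.00111914] q6 -0.4006049091605724
```

View pics/w3c.png

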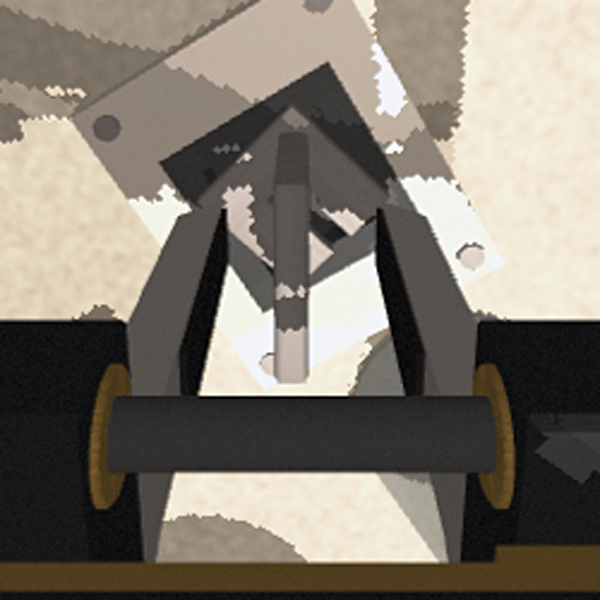

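apply_moves(plan=[[[180,0,-0.18,0,0,0,0],[215,0,-0.18,0,0,0,0],[222,0,-0.18,0,0,0,0],[222,0,-0.18,0,0,0,0]]])

```text
time: 4.0
tcp_pos: [0.5724, 0.1829, 0.0628]
eef_rot: [0.314, 0.633, -0.314, 0.634]
wrist_force: [0.3, -0.7, -0.4]
finger_gap: 0.0132
```

```bash
cat > f.py <<'E'
from h import *
s=env.sense();A=R.from_quat(s["eef_rot"]);y=A.as_matrix()[:,1]
print("t",s["time"],"tcp",s["tcp_pos"].round(4),"yaw",np.arctan2(y[1],y[0]).round(4),"F",s["wrist_force"].round(2),"Ftool",A.inv().apply(s["wrist_force"]).round(2),"M",s["wrist_torque"].round(3),"gap",round(s["finger_gap"],4))
E
python3 f.py
python3 - <<'E'
from h import *
s,d=snap("wrist","w4");cv2.imwrite("pics/w4c.png",cv2.resize(d["color"][180:330,200:350],None,fx=4,fy=4,interpolation=2))
E
```

```text
t 4.0 tcp [0.5724 0.1829 0.0628] yaw 0.65 F [ 0.35 -0.67 -0.4 ] Ftool [ 0.4  -0.13  0.75] M [-0.009 -0.115  0.032] gap 0.0132
```

View pics/w4c.png

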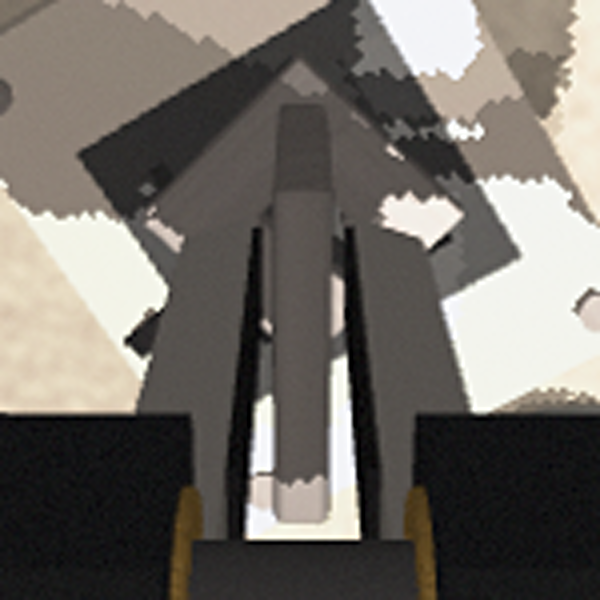

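apply_moves(plan=[[[230,0,0,0,0,0,0],[236,0,0,0,0,0,0],[255,0,0,0,0,0,0],[255,0,0,0,0,0,0],[255,0,0,0,0,0,0],[255,0,0,0,0,0,0]]])

```text
time: 4.65
tcp_pos: [0.5723, 0.1829, 0.0625]
eef_rot: [0.314, 0.633, -0.314, 0.634]
wrist_force: [0.7, 0.4, 0.2]
finger_gap: 0.008
```

```bash
python3 f.py
```

```text
t 4.65 tcp [0.5723 0.1829 0.0625] yaw 0.6501 F [0.74 0.41 0.16] Ftool [-0.16  0.84  0.12] M [ 0.024 -0.2    0.004] gap 0.008
```

apply_moves(plan=[[[255,-0.05,0,0,0.05,0,0],[255,-0.05,0,0,0.1,0,0],[255,-0.05,0,0,0.15,0,0],[255,-0.05,0,0,0.2,0,0],[255,-0.05,0,0,0.2,0,0]]])

```text
time: 5.15
tcp_pos: [0.5722, 0.1828, 0.0628]
eef_rot: [0.376, 0.599, -0.376, 0.599]
wrist_force: [-0.0, 0.7, -1.0]
finger_gap: 0.0078
```

```bash
python3 f.py
```

```text
t 5.15 tcp [0.5722 0.1828 0.0628] yaw 0.4492 F [-0.03  0.69 -0.96] Ftool [ 0.96  0.27 -0.64] M [ 0.006 -0.075  0.01 ] gap 0.0078
```

apply_moves(plan=[[[255,0,0,0,0.03,0,0],[255,0,0,0,0.06,0,0],[255,0,0,0,0.09,0,0],[255,0,0,0,0.12,0,0],[255,0,0,0,0.12,0,0]]])

```text
time: 5.65
tcp_pos: [0.5723, 0.1828, 0.0629]
eef_rot: [0.411, 0.575, -0.411, 0.575]
wrist_force: [-0.3, -0.9, 0.0]
finger_gap: 0.0078
```

```bash
python3 f.py
```

```text
t 5.65 tcp [0.5723 0.1828 0.0629] yaw 0.3299 F [-0.31 -0.86  0.02] Ftool [-0.02 -0.57  0.71] M [-0.002 -0.059  0.004] gap 0.0078
```

apply_moves(plan=[[[255,0,0,0,0.02,0,0],[255,0,0,0,0.04,0,0],[255,0,0,0,0.04,0,0]]])

```text
time: 5.95
tcp_pos: [0.5723, 0.1828, 0.0629]
eef_rot: [0.423, 0.567, -0.423, 0.567]
wrist_force: [0.2, -0.2, -0.6]
finger_gap: 0.0079
```

```bash
python3 f.py
```

```text
t 5.95 tcp [0.5723 0.1828 0.0629] yaw 0.2893 F [ 0.23 -0.16 -0.57] Ftool [0.57 0.18 0.21] M [-0.048 -0.112  0.063] gap 0.0079
```

apply_moves(plan=[[[255,0,0,0,0.02,0,0],[255,0,0,0,0.04,0,0],[255,0,0,0,0.04,0,0]]])

```text
time: 6.25
tcp_pos: [0.5724, 0.1828, 0.063]
eef_rot: [0.434, 0.558, -0.434, 0.558]
wrist_force: [-0.2, -0.0, -1.1]
finger_gap: 0.0073
```

```bash
python3 f.py
```

```text
t 6.25 tcp [0.5724 0.1828 0.063 ] yaw 0.249 F [-0.15 -0.01 -1.14] Ftool [ 1.14 -0.15 -0.03] M [-0.014 -0.126 -0.007] gap 0.0073
```

apply_moves(plan=[[[255,0,0,0,0.02,0,0],[255,0,0,0,0.04,0,0],[255,0,0,0,0.04,0,0]]])

```text
time: 6.55
tcp_pos: [0.5725, 0.1828, 0.063]
eef_rot: [0.445, 0.549, -0.445, 0.55]
wrist_force: [2.0, 0.1, 0.2]
finger_gap: 0.0074
```

```bash
python3 f.py
```

```text
t 6.55 tcp [0.5725 0.1828 0.063 ] yaw 0.2089 F [2.02 0.15 0.21] Ftool [-0.21  2.01  0.28] M [-0.021 -0.424  0.012] gap 0.0074
```

apply_moves(plan=[[[255,0,0,0,0.02,0,0],[255,0,0,0,0.04,0,0],[255,0,0,0,0.04,0,0]]])

```text
time: 6.85
tcp_pos: [0.5725, 0.1829, 0.063]
eef_rot: [0.456, 0.54, -0.456, 0.54]
wrist_force: [3.1, 0.3, -0.7]
finger_gap: 0.008
```

```bash
cat > a.py <<'E'
from h import *
L=[]
for i in range(4):
    s=env.sense();A=R.from_quat(s["eef_rot"]);L.append(np.r_[A.inv().apply(s["wrist_force"]),s["wrist_torque"]]);env.snapshot("top")
y=A.as_matrix()[:,1];L=np.array(L)
print("t",s["time"],"tcp",s["tcp_pos"].round(4),"yaw",np.arctan2(y[1],y[0]).round(4),"Ftool,M",L.mean(0).round(3),"Mz all",L[:,5].round(3))
E
python3 a.py
```

```text
t 7.0 tcp [0.5724 0.1829 0.063 ] yaw 0.1702 Ftool,M [ 1.31   2.921 -0.201  0.043 -0.691  0.029] Mz all [ 0.084  0.035 -0.016  0.011]
```

apply_moves(plan=[[[255,0,0,0,0.02,0,0],[255,0,0,0,0.04,0,0],[255,0,0,0,0.04,0,0]]])

```text
time: 7.35
tcp_pos: [0.5723, 0.1828, 0.063]
eef_rot: [0.467, 0.531, -0.467, 0.531]
wrist_force: [2.9, -0.2, -1.1]
finger_gap: 0.0077
```

```bash
python3 a.py
```

```text
t 7.5 tcp [0.5724 0.1828 0.063 ] yaw 0.1302 Ftool,M [ 0.718  2.583  0.74   0.009 -0.722  0.055] Mz all [0.022 0.085 0.076 0.036]
```

apply_moves(plan=[[[255,0,0,0,0.02,0,0],[255,0,0,0,0.04,0,0],[255,0,0,0,0.06,0,0],[255,0,0,0,0.06,0,0]]])

```text
time: 7.95
tcp_pos: [0.5723, 0.1828, 0.0629]
eef_rot: [0.482, 0.517, -0.483, 0.517]
wrist_force: [1.6, 0.0, -0.1]
finger_gap: 0.0077
```

```bash
python3 a.py
```

```text
t 8.1 tcp [0.5723 0.1828 0.0629] yaw 0.0702 Ftool,M [ 3.760e-01  2.115e+00 -1.000e-03 -5.700e-02 -5.540e-01  4.200e-02] Mz all [0.058 0.037 0.037 0.036]
```

apply_moves(plan=[[[255,0,0,0,0.02,0,0],[255,0,0,0,0.04,0,0],[255,0,0,0,0.04,0,0]]])

```text
time: 8.45
tcp_pos: [0.5722, 0.1828, 0.0629]
eef_rot: [0.493, 0.507, -0.493, 0.507]
wrist_force: [0.9, -0.9, 0.0]
finger_gap: 0.0078
```

```bash
python3 a.py
```

```text
t 8.6 tcp [0.5722 0.1828 0.0629] yaw 0.0302 Ftool,M [-0.097  1.664  0.125  0.027 -0.407  0.033] Mz all [ 0.059 -0.025  0.078  0.022]
```

Cam friction shows up as about 0.04 N m plus a side force, and the key hasn't reached the stop yet. I'll continue in steps of 0.02 to 0.03 rad.

apply_moves(plan=[[[255,0,0,0,0.015,0,0],[255,0,0,0,0.03,0,0],[255,0,0,0,0.03,0,0]]])

```text
time: 8.95
tcp_pos: [0.5722, 0.1829, 0.0629]
eef_rot: [-0.5, -0.5, 0.5, -0.5]
wrist_force: [0.2, 0.8, 0.1]
finger_gap: 0.0079
```

```bash
python3 a.py
```

```text
t 9.1 tcp [0.5723 0.1828 0.0629] yaw 0.0002 Ftool,M [ 0.237  0.795 -0.479  0.07  -0.232  0.055] Mz all [0.043 0.083 0.085 0.01 ]
```

apply_moves(plan=[[[255,0,0,0,0.01,0,0],[255,0,0,0,0.02,0,0],[255,0,0,0,0.02,0,0]]])

```text
time: 9.45
tcp_pos: [0.5723, 0.1828, 0.0629]
eef_rot: [-0.505, -0.495, 0.505, -0.495]
wrist_force: [0.0, -0.4, 0.8]
finger_gap: 0.0078
```

```bash
python3 a.py
```

```text
t 9.6 tcp [0.5722 0.1828 0.0629] yaw -0.0199 Ftool,M [ 0.268 -0.189  0.035  0.138 -0.083  0.043] Mz all [0.042 0.071 0.001 0.059]
```

apply_moves(plan=[[[255,0,0,0,0.01,0,0],[255,0,0,0,0.02,0,0],[255,0,0,0,0.02,0,0]]])

```text
time: 9.95
tcp_pos: [0.5722, 0.1828, 0.0629]
eef_rot: [-0.51, -0.49, 0.51, -0.49]
wrist_force: [0.1, 1.1, -0.3]
finger_gap: 0.0077
```

```bash
python3 a.py
```

```text
t 10.1 tcp [0.5722 0.1828 0.0629] yaw -0.0399 Ftool,M [ 0.234 -0.568 -1.204  0.182  0.106  0.064] Mz all [0.101 0.046 0.019 0.091]
```

apply_moves(plan=[[[255,0,0,0,0.01,0,0],[255,0,0,0,0.02,0,0],[255,0,0,0,0.02,0,0]]])

```text
time: 10.45
tcp_pos: [0.5723, 0.1829, 0.0629]
eef_rot: [-0.515, -0.485, 0.515, -0.485]
wrist_force: [-1.1, 1.8, -0.9]
finger_gap: 0.0082
```

```bash
python3 a.py
python3 - <<'E'
from h import *
a=cv2.imread("pics/top0.png");s,d=snap("top","top1");b=d["color"]
o=np.hstack([cv2.resize(x[170:240,160:225],None,fx=6,fy=6,interpolation=2) for x in(a,b)])
cv2.imwrite("pics/cmp.png",np.clip(o*1.6,0,255).astype(np.uint8))
E
```

```text
t 10.6 tcp [0.5722 0.1829 0.0629] yaw -0.0599 Ftool,M [ 0.865 -1.271 -1.633  0.23   0.273  0.047] Mz all [0.049 0.034 0.035 0.072]
```

View pics/cmp.png

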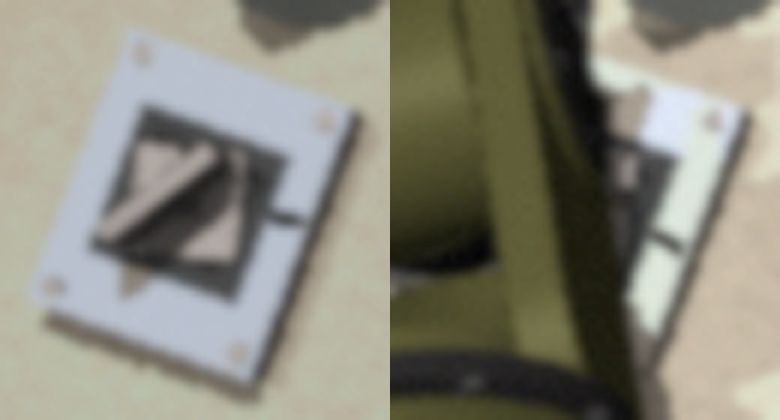

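apply_moves(plan=[[[255,0,0,0,0.01,0,0],[255,0,0,0,0.02,0,0],[255,0,0,0,0.02,0,0]]])

```text
time: 11.0
tcp_pos: [0.5722, 0.1828, 0.0629]
eef_rot: [-0.52, -0.479, 0.52, -0.479]
wrist_force: [-2.1, 1.3, -0.0]
finger_gap: 0.0081
```

```bash
python3 a.py
```

```text
t 11.15 tcp [0.5722 0.1828 0.0629] yaw -0.0799 Ftool,M [ 0.508 -2.102 -1.057  0.311  0.453  0.034] Mz all [0.035 0.026 0.039 0.037]
```

apply_moves(plan=[[[255,0,0,0,0.01,0,0],[255,0,0,0,0.01,0,0]]])

```text
time: 11.4
tcp_pos: [0.5722, 0.1828, 0.0629]
eef_rot: [-0.522, -0.477, 0.522, -0.477]
wrist_force: [-2.3, 0.9, 0.1]
finger_gap: 0.0075
```

```bash
python3 a.py
```

```text
t 11.55 tcp [0.5723 0.1829 0.0629] yaw -0.0899 Ftool,M [ 0.498 -2.659 -1.513  0.36   0.612  0.077] Mz all [0.087 0.046 0.112 0.064]
```

```bash
cat > p.py <<'E'
from h import *
# pointer angle from its dark pixels on the white top, radius 33-50 mm from the lock axis
def ptr(d,c=(.5718,.1832)):
    im=d["color"];v,u=np.mgrid[195:225,190:225];uv=np.c_[u.ravel(),v.ravel()]
    P=ray(d,uv,.038)[:,:2]-c;r=np.hypot(*P.T);b=P@[-np.sin(-.37),np.cos(-.37)]  # box y
    a=P@[np.cos(-.37),np.sin(-.37)];g=cv2.cvtColor(im,cv2.COLOR_BGR2GRAY)[195:225,190:225].ravel().astype(float)
    m=(b<-.0325)&(b>-.0425)&(abs(a)<.03)
    w=np.where(m,np.clip(.75*np.median(g[m])-g,0,None),0);q=(w[:,None]*np.c_[a,b]).sum(0)/w.sum()
    return np.arctan2(-q[0],-q[1]), w.sum()
if __name__=="__main__":
    s,d=snap("top")
    for n in("top0","top1"):
        e=dict(d);e["color"]=cv2.imread(f"pics/{n}.png");print(n,ptr(e))
    print([ptr(snap("top")[1]) for _ in range(3)])
E
python3 p.py; python3 a.py
```

```text
top0 (np.float64(-0.19620857072625364), np.float64(160.25))
top1 (np.float64(0.06959180846984435), np.float64(182.5))
[(np.float64(0.10311664183716308), np.float64(198.25)), (np.float64(0.10331283462006496), np.float64(195.25)), (np.float64(0.1031759610800783), np.float64(195.25))]
t 11.95 tcp [0.5723 0.1828 0.0629] yaw -0.09 Ftool,M [ 0.865 -2.93  -1.582  0.409  0.662  0.045] Mz all [0.067 0.035 0.038 0.04 ]
```

apply_moves(plan=[[[255,0,0,0,0.01,0,0],[255,0,0,0,0.02,0,0],[255,0,0,0,0.02,0,0]]])

```text
time: 12.3
tcp_pos: [0.5723, 0.1829, 0.063]
eef_rot: [-0.527, -0.472, 0.527, -0.472]
wrist_force: [-3.0, 1.5, -1.2]
finger_gap: 0.0078
```

```bash
python3 a.py;python3 p.py|tail -1
```

```text
t 12.45 tcp [0.5723 0.1828 0.0629] yaw -0.11 Ftool,M [ 1.342 -3.692 -1.423  0.514  0.787  0.068] Mz all [0.082 0.062 0.088 0.038]
[(np.float64(0.11034976605687448), np.float64(180.5)), (np.float64(0.10957384044509894), np.float64(187.0)), (np.float64(0.10998415631585994), np.float64(185.0))]
```

apply_moves(plan=[[[255,0,0,0,0.01,0,0],[255,0,0,0,0.01,0,0]]])

```text
time: 12.9
tcp_pos: [0.5723, 0.1828, 0.0629]
eef_rot: [-0.529, -0.469, 0.529, -0.469]
wrist_force: [-3.1, 1.8, -1.6]
finger_gap: 0.0075
```

```bash
python3 a.py;python3 p.py|tail -1
```

```text
t 13.05 tcp [0.5723 0.1828 0.0629] yaw -0.12 Ftool,M [ 1.006 -3.727 -1.302  0.491  0.832  0.107] Mz all [0.121 0.085 0.12  0.102]
[(np.float64(0.1099407611759503), np.float64(182.5)), (np.float64(0.1095440599607636), np.float64(181.5)), (np.float64(0.10965362575395757), np.float64(179.5))]
```

apply_moves(plan=[[[255,0,0,0,0.01,0,0],[255,0,0,0,0.01,0,0],[255,0,0,0,-0.08,0,0],[255,0,0,0,-0.18,0,0],[255,0,0,0,-0.28,0,0],[255,0,0,0,-0.38,0,0],[255,0,0,0,-0.48,0,0],[255,0,0,0,-0.58,0,0],[255,0,0,0,-0.68,0,0],[255,0,0,0,-0.77,0,0],[255,0,0,0,-0.77,0,0]]])

```text
time: 14.4
tcp_pos: [0.573, 0.1826, 0.0633]
eef_rot: [0.314, 0.633, -0.314, 0.634]
wrist_force: [-0.8, 0.3, -0.7]
finger_gap: 0.0078
```

```bash
python3 a.py;python3 p.py|tail -1
```

```text
t 14.55 tcp [0.5727 0.1827 0.0632] yaw 0.6473 Ftool,M [ 0.505 -0.241 -0.524  0.014 -0.138  0.022] Mz all [-0.021 -0.002  0.091  0.02 ]
[(np.float64(0.43243509176501066), np.float64(2304.0)), (np.float64(0.43239241953031454), np.float64(2302.0)), (np.float64(0.43240076433908536), np.float64(2266.0))]
```

apply_moves(plan=[[[255,0,0,0,-0.1,0,0],[255,0,0,0,-0.2,0,0],[255,0,0,0,-0.3,0,0],[255,0,0,0,-0.4,0,0],[255,0,0,0,-0.4,0,0]]])

```text
time: 15.3
tcp_pos: [0.5724, 0.1828, 0.063]
eef_rot: [0.182, 0.683, -0.182, 0.683]
wrist_force: [-0.6, -0.3, -1.0]
finger_gap: 0.008
```

```bash
python3 a.py
```

```text
t 15.45 tcp [0.5723 0.1828 0.0629] yaw 1.047 Ftool,M [ 0.727 -0.053  0.349  0.009 -0.143 -0.001] Mz all [ 0.033 -0.006  0.003 -0.034]
```

apply_moves(plan=[[[255,0,0,0,-0.1,0,0],[255,0,0,0,-0.2,0,0],[255,0,0,0,-0.3,0,0],[255,0,0,0,-0.37,0,0],[255,0,0,0,-0.37,0,0]]])

```text
time: 16.0
tcp_pos: [0.5723, 0.1833, 0.063]
eef_rot: [0.054, 0.705, -0.053, 0.705]
wrist_force: [0.4, 3.8, -0.4]
finger_gap: 0.0079
```

```bash
python3 a.py
```

```text
t 16.15 tcp [0.5723 0.1832 0.063 ] yaw 1.4173 Ftool,M [ 0.382  4.396 -1.028  1.139 -0.094 -0.018] Mz all [ 0.02   0.024 -0.078 -0.037]
```

apply_moves(plan=[[[255,-0.1,0,0,0,0,0],[255,-0.2,0,0,0,0,0],[255,-0.2,0,0,0,0,0]]])

```text
time: 16.5
tcp_pos: [0.5725, 0.1832, 0.0649]
eef_rot: [0.054, 0.705, -0.054, 0.705]
wrist_force: [1.7, 5.5, -2.8]
finger_gap: 0.008
```

```bash
python3 a.py
```

```text
t 16.65 tcp [0.5725 0.1831 0.065 ] yaw 1.418 Ftool,M [ 2.461  5.29   0.153  1.311 -0.415  0.011] Mz all [-0.005  0.046 -0.025  0.027]
```

apply_moves(plan=[[[255,0,0.04,0,0,0,0],[255,0,0.04,0,0,0,0],[255,0,0.04,0,0,0,0]]])

```text
time: 17.0
tcp_pos: [0.5724, 0.1832, 0.0649]
eef_rot: [0.054, 0.705, -0.053, 0.705]
wrist_force: [2.2, 3.3, -3.5]
finger_gap: 0.0081
```

```bash
python3 a.py
```

```text
t 17.15 tcp [0.5724 0.1832 0.0649] yaw 1.4197 Ftool,M [ 2.643  3.306  1.082  0.964 -0.522 -0.036] Mz all [-0.025 -0.029 -0.077 -0.012]
```

apply_moves(plan=[[[255,-0.05,0,0,0,0,0],[255,-0.1,0,0,0,0,0],[255,-0.1,0,0,0,0,0]]])

```text
time: 17.5
tcp_pos: [0.5723, 0.1832, 0.0657]
eef_rot: [0.053, 0.705, -0.053, 0.705]
wrist_force: [2.1, 4.9, -5.9]
finger_gap: 0.0078
```

```bash
python3 a.py
```

```text
t 17.65 tcp [0.5723 0.1832 0.0657] yaw 1.4199 Ftool,M [ 6.031e+00  4.462e+00  1.583e+00  1.101e+00 -7.270e-01 -3.000e-03] Mz all [ 0.002 -0.012  0.014 -0.017]
```

apply_moves(plan=[[[255,0.1,0.04,0,0,0,0],[255,0.1,0.04,0,0,0,0],[255,0.1,0.04,0,0,0,0]]])

```text
time: 18.0
tcp_pos: [0.5724, 0.1834, 0.065]
eef_rot: [0.053, 0.705, -0.053, 0.705]
wrist_force: [1.2, 1.5, -3.3]
finger_gap: 0.0075
```

```bash
python3 a.py
```

```text
t 18.15 tcp [0.5724 0.1834 0.065 ] yaw 1.42 Ftool,M [ 3.238  1.185  0.751  0.296 -0.333 -0.016] Mz all [ 0.01  -0.008 -0.033 -0.035]
```

apply_moves(plan=[[[255,0,0.03,0,0,0,0],[255,-0.05,0.03,0,0,0,0],[255,-0.1,0.03,0,0,0,0],[255,-0.1,0.03,0,0,0,0]]])

```text
time: 18.6
tcp_pos: [0.5726, 0.1839, 0.0662]
eef_rot: [0.053, 0.705, -0.053, 0.705]
wrist_force: [-0.9, -0.6, -1.0]
finger_gap: 0.0078
```

```bash
python3 a.py
```

```text
t 18.75 tcp [0.5725 0.1839 0.066 ] yaw 1.42 Ftool,M [ 0.859 -0.209 -0.663  0.028 -0.156  0.02 ] Mz all [ 0.043  0.03  -0.013  0.021]
```

apply_moves(plan=[[[255,-0.1,0,0,0,0,0],[255,-0.2,0,0,0,0,0],[255,-0.2,0,0,0,0,0]]])

```text
time: 19.1
tcp_pos: [0.5725, 0.1839, 0.0681]
eef_rot: [0.053, 0.705, -0.053, 0.705]
wrist_force: [-0.8, -0.4, -0.4]
finger_gap: 0.0078
```

```bash
python3 a.py
```

```text
t 19.25 tcp [0.5725 0.1839 0.0679] yaw 1.42 Ftool,M [ 1.022 -0.035 -0.379  0.068 -0.159 -0.009] Mz all [-0.024 -0.026  0.001  0.014]
```

apply_moves(plan=[[[255,-0.1,0,0,0,0,0],[255,-0.2,0,0,0,0,0],[255,-0.2,0,0,0,0,0]]])

```text
time: 19.6
tcp_pos: [0.5726, 0.1839, 0.0701]
eef_rot: [0.053, 0.705, -0.053, 0.705]
wrist_force: [0.8, 0.3, -0.1]
finger_gap: 0.0079
```

```bash
python3 a.py
```

```text
t 19.75 tcp [0.5725 0.1839 0.07  ] yaw 1.42 Ftool,M [ 0.365  0.346  0.181  0.07  -0.126  0.005] Mz all [ 0.049  0.015 -0.019 -0.026]
```

apply_moves(plan=[[[255,-0.2,0,0,0,0,0],[255,-0.4,0,0,0,0,0],[255,-0.6,0,0,0,0,0],[255,-0.8,0,0,0,0,0],[255,-0.8,0,0,0,0,0]]])

```text
time: 20.3
tcp_pos: [0.5727, 0.184, 0.0784]
eef_rot: [0.053, 0.705, -0.053, 0.705]
wrist_force: [-0.4, 0.4, -1.5]
finger_gap: 0.0078
```

```bash
python3 a.py
```

```text
t 20.45 tcp [0.5725 0.1839 0.0779] yaw 1.42 Ftool,M [ 0.681  0.152  0.134  0.039 -0.133  0.029] Mz all [ 0.056  0.013 -0.012  0.059]
```

apply_moves(plan=[[[255,-0.3,0,0,0,0,0],[255,-0.6,0,0,0,0,0],[255,-0.9,0,0,0,0,0],[255,-1.2,0,0,0,0,0],[255,-1.2,0,0,0,0,0]]])

```text
time: 21.0
tcp_pos: [0.5727, 0.184, 0.0905]
eef_rot: [0.053, 0.705, -0.053, 0.705]
wrist_force: [0.2, -0.5, -0.8]
finger_gap: 0.0078
```

```bash
python3 a.py
```

```text
t 21.15 tcp [0.5724 0.1839 0.0899] yaw 1.42 Ftool,M [ 1.139 -0.159 -0.012  0.061 -0.158  0.004] Mz all [ 0.018  0.015 -0.009 -0.007]
```

apply_moves(plan=[[[255,-0.5,0,0,0,0,0],[255,-1,0,0,0,0,0],[255,-2,0,0,0,0,0],[255,-4,0,0,0,0,0],[255,-6,0,0,0,0,0],[255,-6,0,0,0,0,0]]])

```text
time: 21.8
tcp_pos: [0.5737, 0.1842, 0.1533]
eef_rot: [0.054, 0.703, -0.053, 0.707]
wrist_force: [1.0, -0.1, -1.1]
finger_gap: 0.0079
```

```bash
python3 - <<'E'
from h import *
move([.564,-.233,.21],1.295)
s,d=snap("wrist","w5");im=d["color"];dp=d["depth"]
# bow edges in the tool frame: key pixels close to camera near the image column of the fingers
M=np.array(d["mount"]);v,u=np.nonzero((dp>0)&(dp<.26));P=np.c_[u,v,np.ones(len(u))]@np.linalg.inv(d["intrinsics"]).T*dp[v,u][:,None]
T=P@M[:3,:3].T+M[:3,3];m=(abs(T[:,1])<.0035)&(T[:,0]>-.06)&(T[:,0]<.06)
T=T[m]; 
for lo in np.arange(-.05,.06,.01):
    q=T[(T[:,0]>=lo)&(T[:,0]<lo+.01)]
    if len(q):print(lo.round(3),len(q),"tool z",q[:,2].min().round(4),q[:,2].max().round(4),"y",q[:,1].mean().round(4))
E
python3 p.py|tail -1
```

```text
tool yaw now 1.4200014243232555 to 1.295 shift cm [ -5.72634348 -41.38303941   5.33695224] turn [ 0.1249964   0.0045573  -0.00231674] q6 -1.1700813809721595
-0.05 24 tool z -0.0075 0.0092 y 0.0033
-0.04 1086 tool z -0.0264 0.0235 y -0.0
-0.03 70 tool z -0.0265 -0.0076 y 0.0
-0.02 59 tool z -0.0264 -0.0251 y -0.0001
-0.01 53 tool z -0.0265 -0.0246 y -0.0002
0.0 34 tool z -0.0264 -0.0254 y -0.0002
[(np.float64(nan), np.float64(0.0)), (np.float64(nan), np.float64(0.0)), (np.float64(nan), np.float64(0.0))]p.py:8: RuntimeWarning: invalid value encountered in divide
  w=np.where(m,np.clip(.75*np.median(g[m])-g,0,None),0);q=(w[:,None]*np.c_[a,b]).sum(0)/w.sum()
```

apply_moves(plan=[[[255,-5,0,0,0,0,0],[255,-5.7,-4,0,0,0,0],[255,-5.7,-8,0.5,0.03,0,0],[255,-5.7,-12,1,0.06,0,0],[255,-5.7,-16.5,2,0.09,0,0],[255,-5.7,-21,3,0.125,0,0],[255,-5.7,-25.5,3.5,0.125,0,0],[255,-5.7,-30,4,0.125,0,0],[255,-5.7,-34.5,4.7,0.125,0,0],[255,-5.7,-38.5,5.3,0.125,0,0],[255,-5.7,-41.4,5.3,0.125,0,0],[255,-2,-41.4,5.3,0.125,0,0],[255,-2,-41.4,5.3,0.125,0,0],[255,-2,-41.4,5.3,0.125,0,0]]])

```text
time: 23.45
tcp_pos: [0.5625, -0.2329, 0.1697]
eef_rot: [0.097, 0.701, -0.097, 0.7]
wrist_force: [1.3, -0.7, 0.7]
finger_gap: 0.0085
```

```bash
python3 p.py|tail -1;python3 - <<'E'
from h import *
s,d=snap("wrist","w6");np.savez("w6.npz",dp=d["depth"]);print(s["tcp_pos"],R.from_quat(s["eef_rot"]).as_matrix().round(3).tolist())
im=d["color"];cv2.imwrite("pics/w6c.png",cv2.resize(im[0:300,90:490],None,fx=2,fy=2,interpolation=2))
E
```

```text
[(np.float64(0.1075479725866705), np.float64(168.0)), (np.float64(0.10851760771211146), np.float64(168.0)), (np.float64(0.10861872759727434), np.float64(169.0))]
[ 0.56330282 -0.23297794  0.17137414] [[0.002, 0.271, 0.962], [-0.001, 0.962, -0.271], [-1.0, -0.0, 0.002]]
```

View pics/w6c.png

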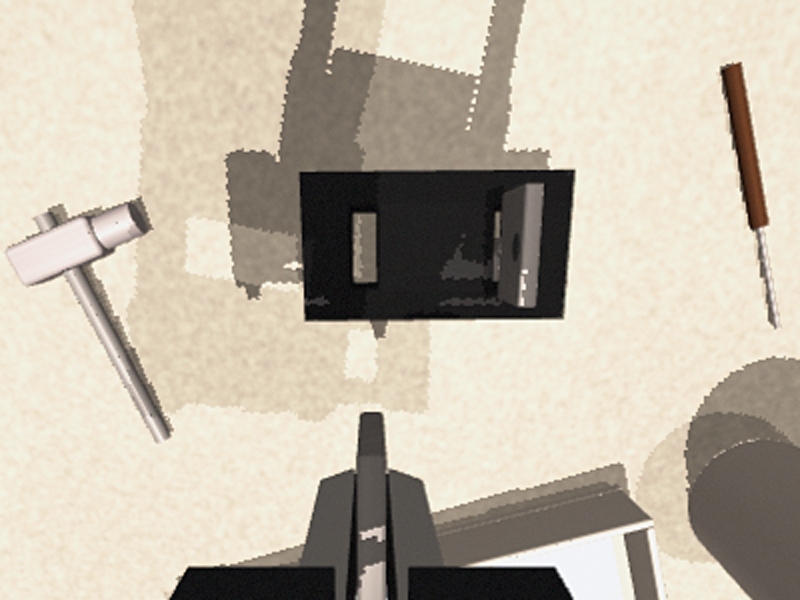

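Camera view: the rack top outlines crop (301,172) to (575,171) to (565,319) to (305,320). The free slot is at (365,247) and is clear. The spare key is at (520,245). The pointer still reads its stop value of 0.108.

Run:
```python
from h import *
s=env.sense();d=env.snapshot("wrist");im=cv2.cvtColor(d["color"],cv2.COLOR_BGR2GRAY)
sub=im[103:145,262:285];c=cv2.findContours((sub>80).astype(np.uint8),cv2.RETR_EXTERNAL,cv2.CHAIN_APPROX_NONE)[0]
b=max(c,key=cv2.contourArea);x,y,w,h=cv2.boundingRect(b);print("slot bbox",x+262,y+103,w,h)
q=cv2.minAreaRect(b.reshape(-1,2).astype(np.float32)+np.float32([262,103]));print(q)
P=ray(d,np.array([(301,172),(575,171),(565,319),(305,320)])/2.+[90,0]-.25,.052,s)
an=lambda a:np.arctan2(a[1],a[0])
print(P,P.mean(0),[(np.linalg.norm(P[i]-P[i-1]),an(P[i]-P[i-1])) for i in range(4)])
a=an((P[1]-P[0])+(P[2]-P[3]));print("y axis yaw",a)
for t in(a,1.295):print("free slot from corners",P.mean(0)-.035*np.array([np.cos(t),np.sin(t),0]))
sl=np.array([(x+262-.5,y+103+h/2-.5),(x+262+w-.5,y+103+h/2-.5),(x+262+w/2-.5,y+103-.5),(x+262+w/2-.5,y+103+h-.5)])
S=ray(d,sl,.052,s);print("slot edges z52",S[:2].mean(0),np.linalg.norm(S[1]-S[0]),"len ends",S[2],S[3],np.linalg.norm(S[3]-S[2]))
S0=ray(d,sl,.0,s);print("at z0 width",np.linalg.norm(S0[1]-S0[0]),np.linalg.norm(S0[3]-S0[2]),S0[:2].mean(0))
A,cc=cam(d,s);print("cam",cc)
```

```text
slot bbox 267 107 11 34
((272.0, 123.5), (33.0, 10.0), 90.0)
[[ 0.44647043 -0.23470461  0.052     ]
 [ 0.48117806 -0.11094205  0.052     ]
 [ 0.54794395 -0.12846349  0.052     ]
 [ 0.51285188 -0.25377231  0.052     ]] [ 0.49711108 -0.18197061  0.052     ] [(np.float64(0.06906571898593873), np.float64(2.8618789235109503)), (np.float64(0.12853711598860573), np.float64(1.2973822030057764)), (np.float64(0.06902669501134147), np.float64(-0.25664373408305324)), (np.float64(0.13012975888111147), np.float64(-1.843846505740623))]
y axis yaw 1.2975652958534551
free slot from corners [ 0.48766654 -0.21567225  0.052     ]
free slot from corners [ 0.48758012 -0.21564792  0.052     ]
slot edges z52 [ 0.48740161 -0.21546605  0.052     ] 0.01066433055875856 len ends [ 0.47237167 -0.21114682  0.052     ] [ 0.50288579 -0.21991587  0.052     ] 0.03174913787396054
at z0 width 0.012526088307637136 0.037291839605811436 [ 0.48722348 -0.21598034  0.        ]
cam [ 0.48842199 -0.21252018  0.34986109]
```

apply_moves(plan=[[[255,2.5,-0.27,0,0,0,0],[255,5,-0.27,0,0,0,0],[255,5,-0.27,0,0,0,0],[255,5,-0.27,0,0,0,0],[255,5,-0.27,0,0,0,0]]])

```text
time: 24.25
tcp_pos: [0.5626, -0.2361, 0.1217]
eef_rot: [0.097, 0.7, -0.097, 0.701]
wrist_force: [-0.6, -0.1, -0.7]
finger_gap: 0.0079
```

Run:
```python
from h import *
env.snapshot("top");s=env.sense();d=env.snapshot("wrist");s2=env.sense();print(s["tcp_pos"],s2["tcp_pos"])
cv2.imwrite("pics/w7.png",d["color"]);im=cv2.cvtColor(d["color"],cv2.COLOR_BGR2GRAY)
sub=im[80:160,255:300];c=cv2.findContours((sub>80).astype(np.uint8),cv2.RETR_EXTERNAL,cv2.CHAIN_APPROX_NONE)[0]
for b in c:
    if cv2.contourArea(b)>80:print("light bbox",np.add(cv2.boundingRect(b),(255,80,0,0)))
dp=d["depth"];K=d["intrinsics"];M=np.array(d["mount"])
for r in range(196,260,8):
    row=dp[r,240:310];print(r,np.where((row>0)&(row<.24))[0][[0,-1]]+240 if ((row>0)&(row<.24)).any() else None, im[r,262:290])
A,c=cam(d,s2)
S=ray(d,[[272,110]],.052,s2);print(c)
cv2.imwrite("pics/w7c.png",cv2.resize(d["color"][60:260,200:350],None,fx=3,fy=3,interpolation=2))
```

```text
[ 0.56258931 -0.23616936  0.12160326] [ 0.56247401 -0.23614639  0.12137506]
light bbox [269 104  13  40]
196 None [210 213 215 216 212 210 217 237 240 240 238 236 236 235 233 233 235 237
 237 237 237 238 239 238 233 209 212 218]
204 None [210 213 214 215 212 208 208 213 219 223 222 219 217 217 218 218 217 213
 212 214 213 215 218 219 220 220 220 220]
212 [270 281] [213 211 206 208 215 222 213 125  57  65  62  64  66  65  65  65  66  64
  62  79 161 223 220 219 219 219 218 221]
220 [269 282] [238 240 239 237 236 238 235  49  63  68  66  67  66  70  67  68  66  66
  63  54 135 248 241 237 234 234 234 236]
228 [268 283] [240 241 242 240 238 230  90  71  76  84  83  84  85  84  84  83  82  80
  79  71  92 180 241 235 234 234 233 234]
236 [260 291] [ 74  76  79  79  90 115 101  78  83  89  88  89  89  87  87  84  86  84
  85  81  95 145 111  79  78  78  74  82]
244 [249 302] [84 80 83 86 74 16 48 81 85 85 89 88 89 86 84 86 86 84 84 78 75 28 35 85
 83 83 83 81]
252 [247 304] [83 84 83 78 37  8 52 84 84 87 86 87 90 84 87 85 83 87 82 82 75 28 22 54
 85 84 84 81]
[ 0.48766715 -0.21556438  0.30003812]
```

View pics/w7c.png

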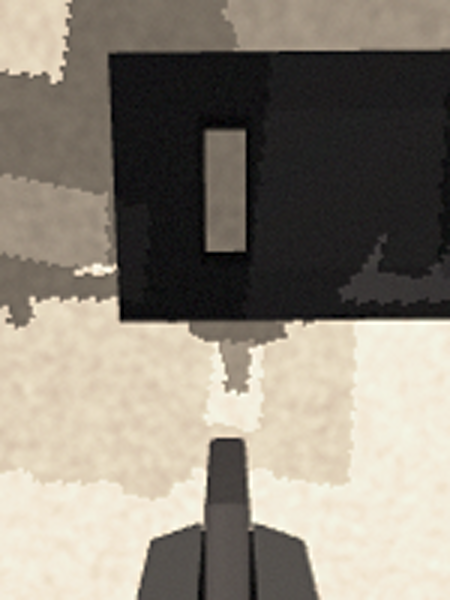

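apply_moves(plan=[[[255,0,-0.03,-4,0,0,0],[255,0,-0.03,-7.9,0,0,0],[255,0,-0.03,-7.9,0,0,0],[255,0,-0.03,-7.9,0,0,0],[255,0,-0.03,-7.9,0,0,0]]])

```text
time: 24.85
tcp_pos: [0.4869, -0.2152, 0.1207]
eef_rot: [0.097, 0.7, -0.097, 0.701]
wrist_force: [-1.0, 0.8, -1.1]
finger_gap: 0.0079
```

```bash
python3 a.py
```

```text
t 25.0 tcp [ 0.4865 -0.2149  0.12  ] yaw 1.2951 Ftool,M [ 0.963  0.113 -0.375  0.062 -0.146 -0.02 ] Mz all [-0.017  0.008 -0.073  0.001]
```

apply_moves(plan=[[[255,0.5,0,0,0,0,0],[255,1,0,0,0,0,0],[255,1.5,0,0,0,0,0],[255,1.8,0,0,0,0,0],[255,2,0,0,0,0,0],[255,2,0,0,0,0,0]]])

```text
time: 25.65
tcp_pos: [0.4858, -0.2147, 0.0997]
eef_rot: [0.097, 0.701, -0.097, 0.7]
wrist_force: [0.2, 0.5, -0.5]
finger_gap: 0.0076
```

```bash
python3 a.py
```

```text
t 25.8 tcp [ 0.4859 -0.2148  0.1001] yaw 1.295 Ftool,M [ 0.858 -0.173 -0.02   0.059 -0.13   0.007] Mz all [ 0.055 -0.039  0.034 -0.022]
```

apply_moves(plan=[[[255,0.3,0,0,0,0,0],[255,0.6,0,0,0,0,0],[255,0.9,0,0,0,0,0],[255,1.2,0,0,0,0,0],[255,1.4,0,0,0,0,0],[255,1.4,0,0,0,0,0]]])

```text
time: 26.45
tcp_pos: [0.4857, -0.2147, 0.0856]
eef_rot: [0.097, 0.701, -0.097, 0.7]
wrist_force: [0.3, -0.6, -0.1]
finger_gap: 0.0076
```

```bash
python3 a.py
```

```text
t 26.6 tcp [ 0.4859 -0.2148  0.0861] yaw 1.295 Ftool,M [ 0.327 -0.121  0.257  0.039 -0.152 -0.007] Mz all [-0.024  0.04  -0.04  -0.004]
```

apply_moves(plan=[[[255,0.3,0,0,0,0,0],[255,0.6,0,0,0,0,0],[255,0.9,0,0,0,0,0],[255,1.2,0,0,0,0,0],[255,1.5,0,0,0,0,0],[255,1.8,0,0,0,0,0],[255,2.1,0,0,0,0,0],[255,2.1,0,0,0,0,0]]])

```text
time: 27.45
tcp_pos: [0.4857, -0.2146, 0.0645]
eef_rot: [0.097, 0.701, -0.097, 0.7]
wrist_force: [0.6, 0.2, -0.4]
finger_gap: 0.008
```

```bash
python3 a.py
```

```text
t 27.6 tcp [ 0.4859 -0.2147  0.065 ] yaw 1.295 Ftool,M [ 0.804 -0.167 -0.103  0.051 -0.144  0.007] Mz all [ 0.001  0.063 -0.018 -0.016]
```

In the slot with no contact force. I'll lower in 1 mm steps until the bow seats.

apply_moves(plan=[[[255,0.1,0,0,0,0,0],[255,0.2,0,0,0,0,0],[255,0.3,0,0,0,0,0],[255,0.3,0,0,0,0,0]]])

```text
time: 28.05
tcp_pos: [0.4858, -0.2147, 0.0618]
eef_rot: [0.097, 0.7, -0.097, 0.7]
wrist_force: [-0.6, 0.4, -0.7]
finger_gap: 0.0082
```

```bash
python3 a.py
```

```text
t 28.2 tcp [ 0.4859 -0.2147  0.062 ] yaw 1.295 Ftool,M [ 0.876  0.021 -0.154  0.049 -0.115  0.011] Mz all [ 0.002 -0.025  0.047  0.02 ]
```

apply_moves(plan=[[[255,0.05,0,0,0,0,0],[255,0.1,0,0,0,0,0],[255,0.1,0,0,0,0,0]]])

```text
time: 28.55
tcp_pos: [0.4858, -0.2147, 0.0608]
eef_rot: [0.097, 0.7, -0.097, 0.7]
wrist_force: [-0.1, 0.1, -0.8]
finger_gap: 0.008
```

```bash
python3 a.py
```

```text
t 28.7 tcp [ 0.4859 -0.2147  0.061 ] yaw 1.295 Ftool,M [ 0.78  -0.168 -0.364  0.052 -0.11  -0.015] Mz all [-0.081 -0.014  0.017  0.02 ]
```

apply_moves(plan=[[[255,0.05,0,0,0,0,0],[255,0.1,0,0,0,0,0],[255,0.1,0,0,0,0,0]]])

```text
time: 29.05
tcp_pos: [0.486, -0.2148, 0.0604]
eef_rot: [0.097, 0.7, -0.097, 0.701]
wrist_force: [-2.3, 0.9, 5.7]
finger_gap: 0.0078
```

```bash
python3 a.py
```

```text
t 29.2 tcp [ 0.486  -0.2148  0.0604] yaw 1.295 Ftool,M [-5.307  0.567 -2.321  0.207  0.195  0.028] Mz all [ 0.064  0.002 -0.008  0.052]
```

apply_moves(plan=[[[255,0.05,0,0,0,0,0],[255,0.1,0,0,0,0,0],[255,0.1,0,0,0,0,0]]])

```text
time: 29.55
tcp_pos: [0.486, -0.2148, 0.0602]
eef_rot: [0.097, 0.7, -0.097, 0.701]
wrist_force: [-7.1, 3.0, 16.2]
finger_gap: 0.0081
```

```bash
python3 a.py
```

```text
t 29.7 tcp [ 0.486  -0.2148  0.0602] yaw 1.2951 Ftool,M [-15.97    1.089  -6.905   0.699   1.169  -0.021] Mz all [-0.083 -0.037  0.037 -0.003]
```

apply_moves(plan=[[[255,-0.12,0,0,0,0,0],[255,-0.12,0,0,0,0,0],[225,-0.12,0,0,0,0,0],[190,-0.12,0,0,0,0,0],[170,-0.12,0,0,0,0,0],[170,-0.12,0,0,0,0,0],[170,-0.12,0,0,0,0,0],[170,-2,0,0,0,0,0],[170,-4,0,0,0,0,0],[170,-8,0,0,0,0,0],[170,-12,0,0,0,0,0],[170,-12,0,-5,0,0,0],[170,-12,0,-5,0,0,0],[170,-12,0,-5,0,0,0]]])

```text
time: 31.15
tcp_pos: [0.4374, -0.2011, 0.1793]
eef_rot: [0.097, 0.7, -0.097, 0.701]
wrist_force: [0.4, -0.4, -0.5]
finger_gap: 0.0317
```

```bash
python3 a.py
python3 - <<'E'
from h import *
s,d=snap("wrist","w8");cv2.imwrite("pics/w8c.png",cv2.resize(d["color"][80:380,80:480],None,fx=2,fy=2,interpolation=2))
# bow top in world from depth
dp=d["depth"];A,c=cam(d,s);v,u=np.nonzero(dp>0)
W=c+(np.c_[u,v,np.ones(len(u))]@np.linalg.inv(d["intrinsics"]).T*dp[v,u][:,None])@A.T
for n,q in(("key",(.487,-.2148)),("spare",(.5063,-.1475))):
    m=(np.hypot(*(W[:,:2]-q).T)<.032)&(W[:,2]>.086)&(W[:,2]<.11);p=W[m];print(n,len(p),"top z",np.percentile(p[:,2],[50,95]),"mid",(p.min(0)+p.max(0))/2)
E
python3 p.py|tail -1
```

```text
t 31.3 tcp [ 0.4384 -0.2014  0.1789] yaw 1.295 Ftool,M [ 0.123 -0.013  0.22   0.055 -0.136 -0.039] Mz all [-0.075 -0.018 -0.026 -0.038]
key 400 top z [0.0955463  0.09663505] mid [ 0.48427859 -0.21496559  0.09175803]
spare 486 top z [0.09523036 0.0965335 ] mid [ 0.50487211 -0.14882968  0.09205126]
[(np.float64(0.1084442675648109), np.float64(157.0)), (np.float64(0.10795884138149017), np.float64(160.5)), (np.float64(0.10769886983712793), np.float64(158.0))]
```

View pics/w8c.png

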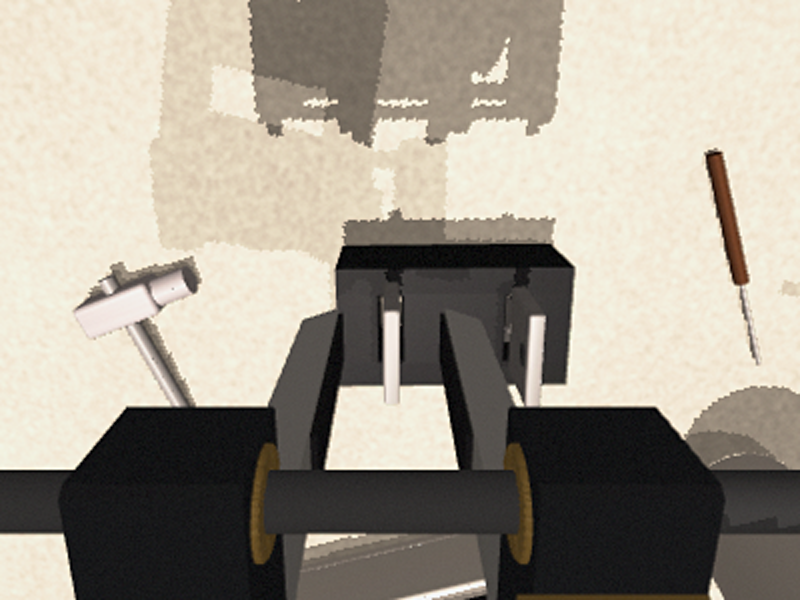

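```bash
python3 -c "
from cell import env
print(env.close_job())"
```

```text
the job is handed in; nothing more can be done
None
```

The power supply reset is done: the key went clockwise to the stop, came out of the lock, and now hangs in the rack's free slot. I handed the job in at about 31 s; no verdict is reported.

- **Reset:** I turned the key until the pointer stopped moving and the torque rose to about 0.11 N m, plus one last 0.01 rad step whose torque I didn't read. The pointer reading held within 0.003 rad of its stop value through the last check.
- **Withdrawal:** I turned the key back to the notch I had measured. The first lift caught the plate with about 6 N (roughly 1 mm, limit 18 N). I lowered it, re-centred it sideways, and it then came out with only its own weight on the wrist.
- **Parking:** The bow seated with about 16 N on the rack (limit 40 N). After release, the key looks upright. Its top is level with the spare's (95.5 and 95.2 mm), and it stands 69 mm from the spare, against 70 mm nominal. It looks about 2 mm off the slot centre (limit 8 mm).
- **Other objects:** The spare, needle and clamp head look undisturbed in the last picture. I didn't check the beaker, flask or jar again at the end, but the arm kept clear of them.

**Checks that disagreed:**
- The top and wrist cameras differed by about 4.5 mm on the free slot's position. I aligned the key to the slot within a single wrist image instead.
- The pointer's apparent total travel was 0.306 rad, slightly more than the 0.28 rad possible. I put that down to scale error in the low-resolution top view.

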